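# Clear the chips, then draw the spindle and hold it level

## Task

With the scraper block, wipe all four loose chips off the fixture's plate into the gutter at its left side (never with the bare fingers), then stand the scraper upright on the table again and let go of it. Only then draw the tall collared spindle out of its bore, turn it from upright to level, and finish still holding it there in the gripper, level and still, at least 20 cm above the table. Leave the shorter plug in its bore and the tin and the glue bottle undisturbed.

Things in the scene. Friction and masses are not known exactly. Their poses are not given: they have to be found in the camera images.
- fixture: fixed steel bench fixture, 190 mm deep (x), 260 mm wide (y), yaw varies. Origin on the table below it, x to its back, y to its left, z up. Flat plate: x -90..+100, y -110..+90, top 45 mm above the table; chips lie on it within x -58..0, y -30..+66. Left of it the gutter; on its back the holder block, x +53..+97, y -95..+75, top 85 mm above the table
- plate_edge (a point): point on the plate's left edge, where the plate drops into the gutter, at fixture x -30, y +90, z 45 mm (abreast of the middle of the chip area)
- gutter (a point): middle of the floor of the open chip gutter beyond the plate's left edge, at fixture x +5, y +118, z 15 mm. Inside it spans fixture x -86..+96, y +90..+147; its floor lies 30 mm below the plate's top, its 4 mm aluminium outer walls are level with the plate's top
- bore_left (a point): mouth centre of the left of two vertical 18 mm bores, 40 mm deep, in the aluminium holder block (fixture x +75, y +35, z 85 mm); holds either the spindle or the plug
- bore_right (a point): centre of the mouth of the holder's right bore (fixture x +75, y -55, z 85 mm); holds the other one. A drill press stands on the table to the right of and behind the fixture, from about x 0.58, y -0.30 outward and over 0.5 m tall: keep the arm clear of it when turning the spindle
- spindle: tall turned steel spindle, 138 mm long, about 0.3 kg, upright in one of the bores. Origin at the centre of its lower end, z up its axis. From below: 16 mm shank 38 mm long (loose in the bore, origin 47 mm above the table), 36 mm collar from 38 to 46 mm resting on the holder, 24 mm round body from 46 to 138 mm to grip. Clear of the bore once risen 40 mm
- spindle_mid (a point): point on the spindle's axis halfway along it, 69 mm from its lower end
- plug: shorter plain steel plug without a collar, 85 mm long, 24 mm in diameter above its 16 mm x 38 mm shank, 47 mm of it above the holder, in the other bore; to be left alone. Origin at the centre of its lower end, z up
- scraper: loose hardwood scraper block, steel strip along both lower edges, 110 mm long (x), 30 mm thick (y; 34 mm over the strips, which reach 14 mm up), 62 mm high, about 0.18 kg, standing upright on the table left of the fixture. Origin at the centre of its underside, z up. Both long faces alike; grip it across its thickness near the top
- chip_1: loose curled steel chip, an open C of 7 mm round section about 19 mm across and 7 mm high, 12 g, lying on the plate; origin at the underside of its middle
- chip_2: loose curled steel chip, an open C of 7 mm round section about 19 mm across and 7 mm high, 12 g, lying on the plate; origin at the underside of its middle
- chip_3: loose curled steel chip, an open C of 7 mm round section about 19 mm across and 7 mm high, 12 g, lying on the plate; origin at the underside of its middle
- chip_4: loose curled steel chip, an open C of 7 mm round section about 19 mm across and 7 mm high, 12 g, lying on the plate; origin at the underside of its middle
- tin: wax tin with a green lid, 70 mm across, 52 mm high, bystander behind the fixture; origin under its centre
- glue: white glue bottle with a nozzle cap, 53 mm across, 160 mm high, bystander behind the fixture; origin under its centre
There are look-alikes about, which are no part of the job. What is shaped like the spindle but green or purple is not meant.

How it is judged:
By the outcome, as a careful person would: the job done as asked, in the order asked, and still so for the second after the job is handed in, while the arm keeps its last pose, push and grip.
It also fails if it takes over 62 s, if anything falls off the work surface, if the arm or the gripper's body presses on something with over 40 N, if the wrist force passes 120 N, or if a joint passes its speed limit or range.

## Robot

A 7-joint arm with a two-finger parallel gripper is mounted at the origin on a cart in front of the work surface, level with it; the furniture and walls round the work are solid. World frame = base frame: x ahead of the robot, y to its left, z up, the work surface at z = 0. Lengths are in mm, angles in degrees, forces in N, time in s.
With the tool pointing down it reaches from about 425 to 925 mm from the base axis. Payload 6.8 kg.
Tool frame: the origin (TCP) lies midway between the tips of the shut fingers; the grasp point (between the pads) lies 19 mm behind it (robot.grip_point_offset is the distance from the TCP to the grasp point, in mm); z points along the fingers, y is the line along which they close (so a half turn about z gives the same grasp; the last joint's range is limited). The gripper opens to 85 mm and grips with 20 to 120 N. Pads are 22 mm wide; open, the fingers measure 114 mm over their backs; the gripper's body (76 mm by 85 mm) begins 54 mm behind the grasp point. The pads swing forward as they close: fully open they stand 13 mm farther back than shut.
Start: joints at [-76.496, 27.33, 1.283, 89.118, -0.659, 63.558, -4.761], TCP at [227.517, 635.518, 231.308] pointing down, gripper open.
Joint ranges: [-169.35, 169.35], [-19.33, 120.38], [-80.79, 83.38], [13.8, 139.57], [-78.32, 258.32], [9.67, 109.79], [-169.56, 169.56]. Speed limits (degrees/s): [136.94, 136.94, 180, 180, 180, 180, 180].

## Interface

Orientations are given as [roll, pitch, yaw] about the fixed x, y, z axes, in that order (R = Rz(yaw) Ry(pitch) Rx(roll)).
In Python, from rig import robot gives the robot as it stands.
- The arm moves only by the shell command python3 -m crank 'ROWS'. ROWS is JSON, a list of rows, each a list of 7 numbers: the shift along the tool's x, y, z in m, then the turn, a rotation vector about the tool's x, y, z in rad, then the opening, from 0 (shut) to 1 (fully open). In form: [[x, y, z, ax, ay, az, claw], ...]. A call has 1 to 10 rows; each row shifts and turns the commanded pose from where the row before left it, along the tool's axes as they then stand; what a row does not reach is not made up. A row lasts 1/12 s, in which the tool goes at most 41.7 mm and 7.16 degrees, less where a joint would pass 70% of its speed; a pose out of reach is approached as far as the arm can. A call is refused whole if a number of a shift passes 0.0417 or a number of a turn 0.125, either way. A call with a gripper value outside its range is refused whole. The fingers move at their own pace and stop on an object; the grip force is fixed at half the most. Time passes only in rows, so rows that do not move let the fingers close. It gives the time, the measured TCP pose, the force, the opening and the grip force at its end, in the units of the state.
- robot.read_state(): the state, without advancing time (a new reading comes with each control period).
- robot.camera(name): name is "scene" or "side" or "wrist"; returns the picture (420x560x3 uint8, red, green, blue); there is no depth.
- robot.camera_info(name): a dict with "fx", "fy", "cx", "cy" (pixels), "R" (3x3) and "t" (3): a world point X has camera coordinates R X + t. Camera axes: x right, y down, z forward; pixel columns grow to the right and rows downward; lengths in mm; the calibration is good to about 2 mm. A picture is of the moment at which its call begins: read the wrist's pose just before it. camera_info takes no time and is no camera call; for the wrist camera it gives the pose at the moment of the call.
- robot.sign_off(): hands the job in; it is judged then, once.
The state is a dict: "clock": time; "joint_positions": joint angles; "joint_velocities": joint speeds; "joint_efforts": joint torques, N m; "position": TCP position; "tcp_rot": TCP orientation; "wrist_force": force on the tool from outside, world axes, zero at the start; "ft_torque": the same for the moment, N m; "width": finger opening in mm; "grip_force": force on a finger pad.
Only numpy, scipy, OpenCV 4.12 (cv2) and the standard library are available. Lean on these libraries where they do the work, as an engineer would, in place of code of your own. Each camera call takes 0.05 s, during which the arm holds its last target. There are 200 camera calls.

## Working session

There is one attempt and no reset: what is moved stays moved. The work goes in short steps, Python scripts to look and compute and a shell command to move; the robot and the scene stay as the last step left them, time stands still between calls to the robot, and variables do not carry over. Pictures are saved under pics/ and viewed, at most 10 in all, crops included, and the job is handed in when it is done.

```bash
mkdir -p pics; ls; python3 - <<'E'
from rig import robot
import cv2
s=robot.read_state();print(s['clock'],s['position'],s['tcp_rot'],s['width'],robot.grip_point_offset)
for n in ("scene","side","wrist"):
    i=robot.camera_info(n);print(n,i)
    cv2.imwrite(f"pics/{n}0.png",robot.camera(n)[:,:,::-1])
E
```

```text
pics
0.0 [227.30630453 634.94029978 230.31026201] [-1.79894846e+02  7.02440883e-03  1.60306060e+02] 85.26534837673086 18.700000000000003
scene {'fx': 397.8285417820948, 'fy': 397.8285417820948, 'cx': 275.28761460415944, 'cy': 209.2885711295551, 'R': array([[ 0.8279913 , -0.56072781,  0.00383834],
       [-0.37398716, -0.55731762, -0.74130336],
       [ 0.41780859,  0.61235724, -0.67115914]]), 't': array([-464.39397526,  338.62172198,  646.8190803 ])}
side {'fx': 382.5716654429188, 'fy': 382.5716654429188, 'cx': 279.09032002871027, 'cy': 208.80785098119983, 'R': array([[ 0.96035325, -0.2786096 ,  0.00991587],
       [-0.10656648, -0.3997315 , -0.91041656],
       [ 0.25761447,  0.87326481, -0.41357389]]), 't': array([-560.52861268,  185.81688885,  756.22006827])}
wrist {'fx': 298.49705565112396, 'fy': 298.49705565112396, 'cx': 276.7820532943426, 'cy': 210.9517875127167, 'R': array([[ 0.33698837,  0.94150741, -0.00162216],
       [ 0.90654718, -0.32400914,  0.27053705],
       [ 0.25418704, -0.09263841, -0.9627082 ]]), 't': array([-674.47884186,  -36.19366487,  379.31304064])}
```

```bash
python3 - <<'E'
import cv2,numpy as np
a=cv2.imread("pics/scene0.png");b=cv2.imread("pics/side0.png")
cv2.imwrite("pics/scene0b.png",cv2.resize(a,(784,588),interpolation=cv2.INTER_CUBIC))
cv2.imwrite("pics/side0b.png",cv2.resize(b,(784,588),interpolation=cv2.INTER_CUBIC))
E
```

```text
(no output)
```

View pics/scene0b.png

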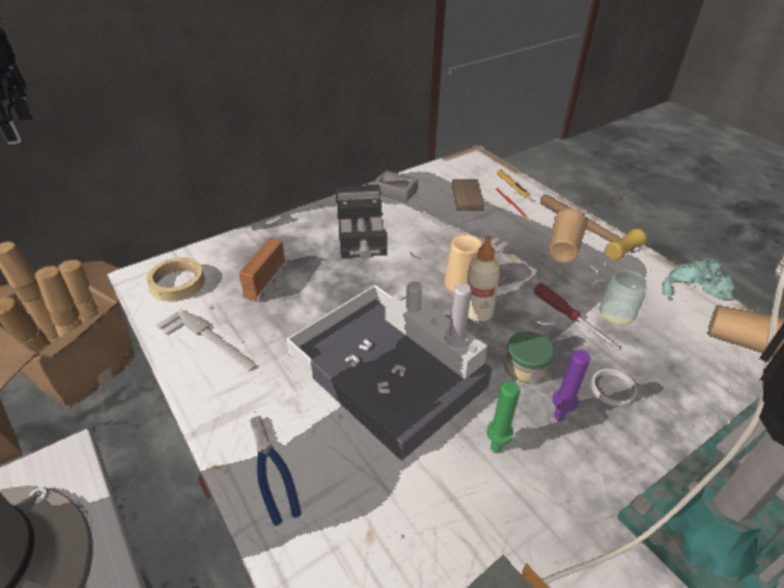

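View pics/side0b.png

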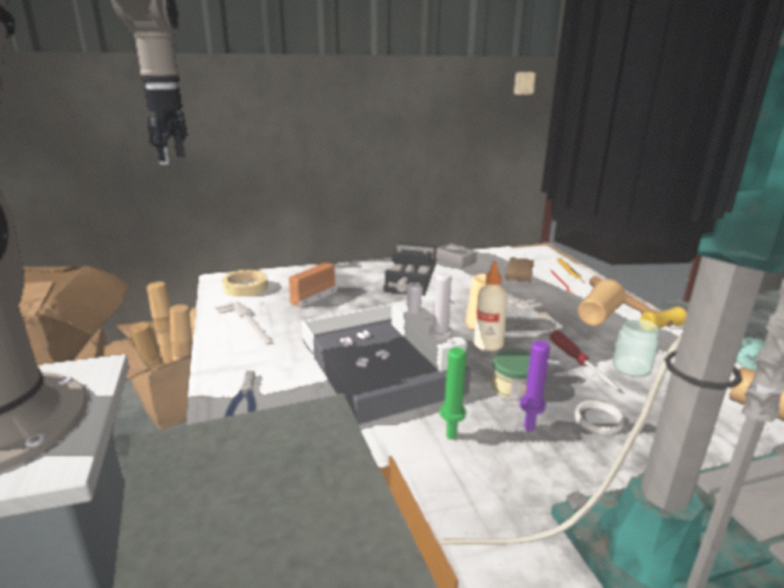

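The scene view (1.4x) shows the scraper at (263,268), chips at (352,360), (366,345), (398,370) and (383,387), the spindle in the right bore with its top at (462,289), and the plug on the left at (413,287). The side view agrees: scraper (313,283), spindle top (443,280).

```bash
cat > h.py <<'E'
import numpy as np, cv2
from rig import robot
from scipy.spatial.transform import Rotation as Ro
def ray(i,p):
    d=i['R'].T@np.array([(p[0]-i['cx'])/i['fx'],(p[1]-i['cy'])/i['fy'],1]); return -i['R'].T@i['t'],d/np.linalg.norm(d)
def plane(i,p,z):
    c,d=ray(i,p); return c+d*(z-c[2])/d[2]
def tri(i1,p1,i2,p2):
    rs=[ray(i1,p1),ray(i2,p2)]
    Ps=[np.eye(3)-np.outer(d,d) for c,d in rs]
    X=np.linalg.solve(sum(Ps),sum(P@c for P,(c,d) in zip(Ps,rs)))
    return X,[round(float(np.linalg.norm(P@(X-c))),1) for P,(c,d) in zip(Ps,rs)]
E
python3 - <<'E'
from h import *
np.set_printoptions(precision=1,suppress=True)
S,D=robot.camera_info("scene"),robot.camera_info("side")
k=1.4
def T(n,a,b): print(n,*tri(S,np.array(a)/k,D,np.array(b)/k))
T("spintop",(463,288),(444,279)); T("plugtop",(413,285),(414,287))
T("gutcornerNL",(290,345),(303,325));T("chips a",(352,360),(346,341));T("chipd",(383,387),(362,362));T("chipc",(398,370),(382,354));T("chipb",(366,345),(362,334))
T("fixcorner near right",(404,446),(368,412))
T("scr top far",(280,243),(334,267)); T("scr top near",(252,270),(292,280))
for n in("scene","side"):
    im=cv2.cvtColor(cv2.imread(f"pics/{n}0.png"),cv2.COLOR_BGR2HSV)
    print(n,im[192,187] if n=="scene" else im[202,223])
    m=cv2.inRange(im,(4,110,60),(14,255,255)); N,l,st,c=cv2.connectedComponentsWithStats(m)
    for j in range(1,N):
        if st[j,4]>60: print(st[j],c[j])
i=robot.camera_info("wrist");print(-i['R'].T@i['t'],plane(i,(280,210),0))
E
```

```text
spintop [652.1 -52.5 174.4] [2.3, 2.3]
plugtop [634.7  36.4 124.5] [1.3, 1.3]
gutcornerNL [451.4 103.9  41.9] [0.7, 0.7]
chips a [511.9  18.4  48.1] [0.4, 0.4]
chipd [523.1 -48.8  46.1] [0.4, 0.4]
chipc [558.8 -35.7  47.1] [0.4, 0.4]
chipb [542.6  28.6  52.2] [1.6, 1.6]
fixcorner near right [ 510.6 -124.2    6.6] [2.9, 2.9]
scr top far [551.7 340.9  50.4] [0.8, 0.8]
scr top near [461.3 277.6  61. ] [8.4, 8.4]
scene [ 11 121  82]
[342 169  11  18 120] [346.9 179. ]
[171 171  32  43 732] [186.2 191.3]
[374 403  18  17 116] [381.1 412.8]
side [ 11 108 135]
[347 187  11  16 107] [352.  196.6]
[207 188  31  29 460] [222.2 200.2]
[341 223  15   7  61] [347.8 226.1]
[163.7 658.5 374. ] [262.7 627.    0. ]
```

View pics/wrist0.png

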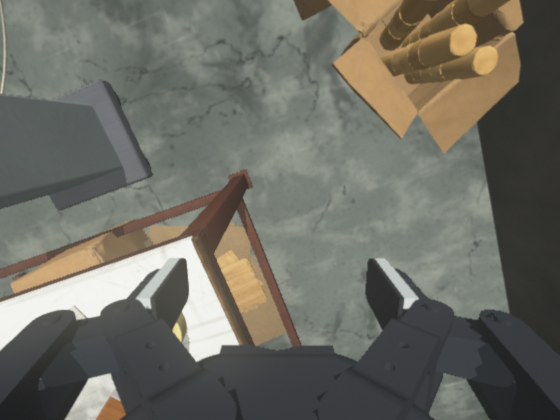

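The wrist view from the start shows only floor and the table's corner, with a bit of the scraper at (110,410). I'll move to a vantage point between the scraper and the fixture.

```bash
python3 -m crank '[[-0.023,-0.0175,-0.006,0,0,0,1],[-0.023,-0.0175,-0.006,0,0,0,1],[-0.023,-0.0175,-0.006,0,0,0,1],[-0.023,-0.0175,-0.006,0,0,0,1],[-0.023,-0.0175,-0.006,0,0,0,1],[-0.023,-0.0175,-0.006,0,0,0,1],[-0.023,-0.0175,-0.006,0,0,0,1],[-0.023,-0.0175,-0.006,0,0,0,1],[-0.023,-0.0175,-0.006,0,0,0,1],[-0.023,-0.0175,-0.006,0,0,0,1]]' && python3 -m crank '[[-0.023,-0.0175,-0.006,0,0,0,1],[-0.023,-0.0175,-0.006,0,0,0,1],[-0.023,-0.0175,-0.006,0,0,0,1],[-0.023,-0.0175,-0.006,0,0,0,1],[-0.023,-0.0175,-0.006,0,0,0,1],[-0.023,-0.0175,-0.006,0,0,0,1],[-0.023,-0.0175,-0.006,0,0,0,1],[-0.023,-0.0175,-0.006,0,0,0,1],[-0.023,-0.0175,-0.006,0,0,0,1],[-0.023,-0.0175,-0.006,0,0,0,1]]' && python3 -m crank '[[0,0,0,0,0,-0.108,1],[0,0,0,0,0,-0.108,1],[0,0,0,0,0,-0.108,1],[0,0,0,0,0,-0.108,1],[0,0,0,0,0,-0.108,1],[0,0,0,0,0,0,1],[0,0,0,0,0,0,1],[0,0,0,0,0,0,1]]'; python3 - <<'E'
from h import *
import pickle
s=robot.read_state(); i=robot.camera_info("wrist"); w=robot.camera("wrist")[:,:,::-1]
print(s['joint_positions'],s['tcp_rot'])
pickle.dump(i,open("w1.pkl","wb"));cv2.imwrite("pics/w1.png",w);cv2.imwrite("pics/w1b.png",cv2.resize(w,(784,588),interpolation=cv2.INTER_CUBIC))
E
```

```text
clock: 0.98
position: [385.5, 391.7, 291.4]
tcp_rot: [-180.0, -0.0, 160.3]
wrist_force: [0.7, -0.2, -0.8]
width: 85.2
grip_force: 0.0
clock: 1.82
position: [543.0, 149.6, 351.5]
tcp_rot: [-180.0, -0.0, 160.3]
wrist_force: [0.5, 1.5, 0.1]
width: 85.5
grip_force: 0.0
clock: 2.48
position: [542.5, 150.9, 351.2]
tcp_rot: [180.0, -0.0, -168.9]
wrist_force: [0.2, 0.3, 0.6]
width: 85.2
grip_force: 0.0
[-33.88609111  11.35097692  14.30441849  96.45203166  -2.92446558
  72.57626434  82.08422317] [ 1.79999430e+02 -1.49851912e-02 -1.68942573e+02]
```

View pics/w1b.png

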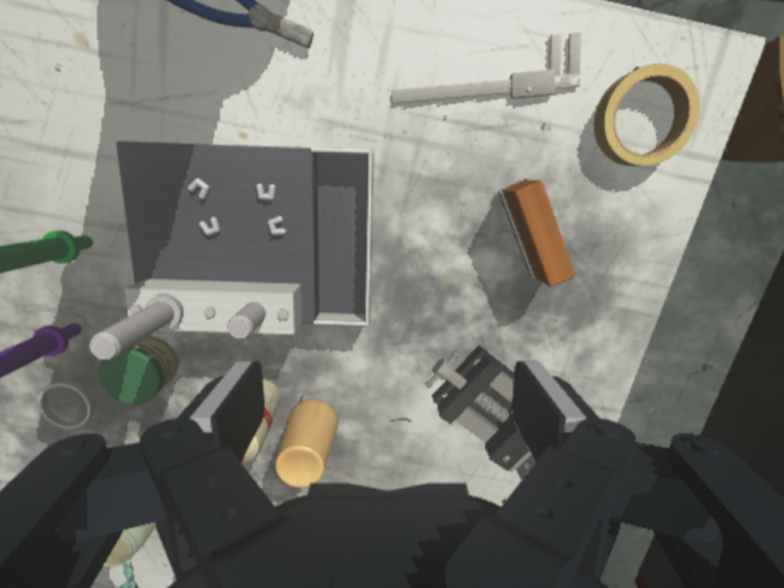

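The wrist view (1.4x) shows chips at (199,188), (265,192), (210,227) and (277,226). The gutter spans (315,150)-(372,325), the spindle tip is at (104,345) with its collar at (165,313), the plug top is at (240,327), and the scraper top has corners (541,181), (574,276), (551,286) and (514,187).

```bash
python3 - <<'E'
from h import *
import pickle
np.set_printoptions(precision=1,suppress=True)
W=pickle.load(open("w1.pkl","rb"));S,D=robot.camera_info("scene"),robot.camera_info("side");k=1.4
def T(n,w,a,b):
    w,a,b=[np.array(v)/k for v in(w,a,b)]; print(n,"WS",*tri(W,w,S,a),"WD",*tri(W,w,D,b))
T("spin",(104,345),(463,288),(444,279));T("plug",(240,327),(413,285),(414,287))
T("chipA",(265,192),(352,360),(346,341));T("chipB",(277,226),(366,345),(362,334))
for n,p in dict(c1=(199,188),c2=(265,192),c3=(210,227),c4=(277,226)).items(): print(n,plane(W,np.array(p)/k,48))
q={n:plane(W,np.array(p)/k,45)[:2] for n,p in dict(platNR=(118,143),edgeN=(313,150),edgeF=(314,322),gutNL=(372,151),gutFL=(368,324)).items()};print(q)
for a,b in(("platNR","edgeN"),("edgeN","edgeF"),("gutNL","gutFL")):
    d=q[b]-q[a];print(a,b,np.degrees(np.arctan2(d[1],d[0])),np.linalg.norm(d))
for n,f in(("W","pics/w1.png"),("S","pics/scene0.png"),("D","pics/side0.png")):
    im=cv2.cvtColor(cv2.imread(f),cv2.COLOR_BGR2HSV); m=cv2.inRange(im,(4,100,60),(16,255,255))
    cs,_=cv2.findContours(m,0,1); box={"W":(350,120,420,210),"S":(165,165,210,220),"D":(200,180,245,220)}[n]
    for c in cs:
        x,y=c[:,0].mean(0)
        if cv2.contourArea(c)>150 and box[0]<x<box[2] and box[1]<y<box[3]:
            r=cv2.minAreaRect(c); print(n,r,cv2.contourArea(c)); h=cv2.approxPolyDP(cv2.convexHull(c),2,True)[:,0]; print(h.tolist())
            if n=="W":
                for z in(0,62):print(z,[plane(W,p,z)[:2].round(1).tolist() for p in h])
E
python3 - <<'E'
import cv2,numpy as np
a=cv2.imread("pics/w1.png")[110:220,340:430];b=cv2.imread("pics/scene0.png")[155:225,160:220];c=cv2.imread("pics/side0.png")[175:225,195:250]
r=[cv2.resize(v,(264,int(264*v.shape[0]/v.shape[1])),interpolation=cv2.INTER_CUBIC) for v in(a,b,c)]
H=max(v.shape[0] for v in r); cv2.imwrite("pics/scr.png",np.hstack([cv2.copyMakeBorder(v,0,H-v.shape[0],0,0,0) for v in r]))
E
```

```text
spin WS [646.1 -59.9 184.5] [0.7, 0.7] WD [647.1 -62.8 178.4] [1.4, 1.4]
plug WS [631.2  30.  132.3] [0.4, 0.4] WD [632.2  28.8 127.8] [1.3, 1.3]
chipA WS [512.7  16.7  50.2] [1.3, 1.3] WD [512.6  16.1  49.2] [1.4, 1.4]
chipB WS [546.4  32.2  48.4] [0.2, 0.2] WD [544.3  32.7  49.2] [2.1, 2.1]
c1 [523.3 -52.   48. ]
c2 [514.2  15.6  48. ]
c3 [561.3 -37.6  48. ]
c4 [546.6  32.1  48. ]
{'platNR': array([ 494.9, -137.1]), 'edgeN': array([463.6,  58. ]), 'edgeF': array([646.9,  85.9]), 'gutNL': array([453.1, 117.1]), 'gutFL': array([637.5, 146.6])}
platNR edgeN 99.11248758132649 197.59290109918328
edgeN edgeF 8.65929758238672 185.3745840602376
gutNL gutFL 9.091610809968463 186.74967751150004
W ((385.4440612792969, 165.6531982421875), (76.894287109375, 27.508769989013672), 69.829345703125) 1915.0
[[374, 129], [387, 130], [409, 197], [395, 203], [382, 195], [360, 136]]
0 [[449.0, 290.6], [446.5, 311.5], [545.0, 379.9], [559.7, 359.7], [550.5, 334.0], [463.8, 271.6]]
62 [[452.4, 271.5], [450.2, 289.7], [536.4, 349.6], [549.2, 331.9], [541.1, 309.4], [465.3, 254.8]]
S ((185.897705078125, 190.8131103515625), (20.148454666137695, 47.02297592163086), 36.52885055541992) 714.0
[[200, 172], [202, 186], [182, 213], [175, 212], [171, 194], [191, 171]]
D ((221.54901123046875, 200.74429321289062), (17.73238754272461, 37.40654373168945), 61.55707550048828) 500.0
[[235, 188], [237, 202], [209, 216], [207, 199], [229, 188]]
```

View pics/scr.png

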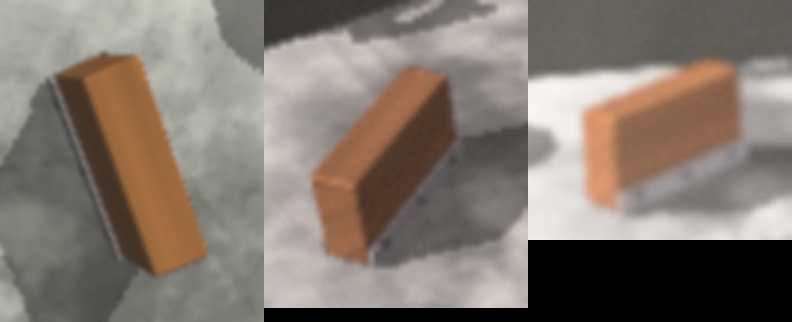

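The crop shows all four corners of the scraper's top face clearly in each of the three views. I'll triangulate those and fit the fixture frame.

```bash
python3 - <<'E'
from h import *
import pickle
np.set_printoptions(precision=1,suppress=True)
W=pickle.load(open("w1.pkl","rb"));S,D=robot.camera_info("scene"),robot.camera_info("side")
w=np.array([[370.7,138.6],[386,129.1],[410.6,195.9],[392.8,203.8]]);s=np.array([[181.1,197.7],[171.8,195.5],[192,170.2],[201.4,172.7]]);d=np.array([[213.1,201],[206.9,198.3],[230.2,187.5],[238.8,188.5]])
for n,c in(("S",(S,s)),("D",(D,d))):
    for j in range(4): print(n,j,*tri(W,w[j],*[c[0],c[1][j]]))
    print(n,"centre",*tri(W,w.mean(0),c[0],c[1].mean(0)))
P=np.array([plane(W,p,62)[:2] for p in w]);print(P,P.mean(0))
v=(P[2]+P[3]-P[0]-P[1])/2;print("len",np.linalg.norm(v),"yaw",np.degrees(np.arctan2(v[1],v[0])))
sp=plane(W,np.array((104,345))/1.4,185)[:2];pl=plane(W,np.array((240,327))/1.4,132)[:2];print(sp,pl)
A=np.array([[-90,-110],[-90,90],[-90,151],[75,-55],[75,35]],float)
B=np.array([[494.9,-137.1],[463.6,58],[453.1,117.1],sp,pl])
a,b=A-A.mean(0),B-B.mean(0); th=np.arctan2((a[:,0]*b[:,1]-a[:,1]*b[:,0]).sum(),(a*b).sum());R=np.array([[np.cos(th),-np.sin(th)],[np.sin(th),np.cos(th)]])
o=B.mean(0)-R@A.mean(0);print("yaw",np.degrees(th),o,(B-(A@R.T+o)))
for c in [(523.3,-52),(514.2,15.6),(561.3,-37.6),(546.6,32.1)]: print(R.T@(np.array(c)-o))
for f in [(-30,-55),(-30,90),(75,-55),(75,35)]: print(f,R@np.array(f)+o)
E
```

```text
S 0 [466.4 272.5  54.9] [0.7, 0.7]
S 1 [449.8 289.   58.2] [0.8, 0.8]
S 2 [534.6 351.9  61. ] [0.1, 0.1]
S 3 [551.3 330.3  59.3] [0.2, 0.2]
S centre [499.3 310.5  57.7] [0.3, 0.3]
D 0 [465.9 272.9  54.2] [0.2, 0.2]
D 1 [449.8 289.4  57.6] [0.8, 0.8]
D 2 [531.8 353.   59.2] [2.9, 2.9]
D 3 [551.1 328.7  62.8] [0.2, 0.2]
D centre [498.6 310.5  58.1] [0.5, 0.5]
[[465.9 270.6]
 [449.3 288. ]
 [534.3 351.4]
 [551.  329.1]] [500.1 309.8]
len 104.65255676877862 yaw 35.626625344780535
[645.  -59.2] [631.8  29.8]
yaw 8.997190834040621 [564.9 -16.5] [[ 1.7  2.1]
 [ 1.7 -0.4]
 [ 0.7 -1.5]
 [-2.5 -0.2]
 [-1.7 -0. ]]
[-46.6 -28.6]
[-45.   39.6]
[ -6.8 -20.3]
[-10.4  50.8]
(-30, -55) [543.8 -75.5]
(-30, 90) [521.2  67.7]
(75, -55) [647.5 -59. ]
(75, 35) [633.5  29.8]
```

```bash
python3 -m crank '[[0.0023,0.0329,0.03,0,0,0,1],[0.0023,0.0329,0.03,0,0,0,1],[0.0023,0.0329,0.03,0,0,0,1],[0.0023,0.0329,0.03,0,0,0,1],[0.0023,0.0329,0.03,0,0,0,1],[0,0,0.02,0,0,-0.107,1],[0,0,0.02,0,0,-0.107,1],[0,0,0.02,0,0,-0.107,1],[0,0,0.02,0,0,-0.107,1],[0,0,0,0,0,0,1]]' && python3 -m crank '[[0,0,0,0,0,0,1],[0,0,0,0,0,0,1]]'; python3 - <<'E'
from h import *
import pickle
s=robot.read_state(); i=robot.camera_info("wrist"); w=robot.camera("wrist")[:,:,::-1]
print(s['position'],s['tcp_rot'])
cv2.imwrite("pics/w2.png",w)
E
```

```text
clock: 3.37
position: [499.8, 298.2, 127.3]
tcp_rot: [180.0, -0.4, -144.1]
wrist_force: [-1.0, -0.8, -1.1]
width: 85.6
grip_force: 0.0
clock: 3.53
position: [502.8, 300.0, 132.2]
tcp_rot: [-180.0, 0.1, -144.5]
wrist_force: [0.2, 0.8, 0.7]
width: 85.6
grip_force: 0.0
[502.77935712 300.00159124 132.18031359] [-1.79999616e+02  8.00241310e-02 -1.44465170e+02]
```

View pics/w2.png

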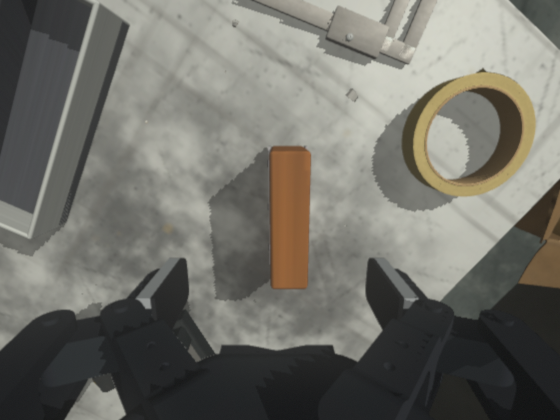

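The scraper's top runs from (273,153) to (307,288). It is parallel to the fingers and about 9 mm off along tool +y, which matches the estimate. Next I'll correct that, descend and grip.

```bash
python3 -m crank '[[-0.0034,0.0098,0,0,0,0,1],[0,0,0.018,0,0,0,1],[0,0,0.018,0,0,0,1],[0,0,0.018,0,0,0,1],[0,0,0.018,0,0,0,1],[0,0,0.018,0,0,0,1],[0,0,0.018,0,0,0,1],[0,0,0.002,0,0,0,1],[0,0,0,0,0,0,0],[0,0,0,0,0,0,0]]' && python3 -m crank '[[0,0,0,0,0,0,0],[0,0,0,0,0,0,0],[0,0,0,0,0,0,0],[0,0,0,0,0,0,0],[0,0,0,0,0,0,0]]'
```

```text
clock: 4.42
position: [499.7, 310.6, 22.3]
tcp_rot: [180.0, 0.1, -144.2]
wrist_force: [-0.4, 0.9, -0.0]
width: 64.1
grip_force: 0.0
clock: 4.83
position: [499.9, 310.2, 22.4]
tcp_rot: [180.0, 0.1, -144.3]
wrist_force: [-0.6, -0.6, 6.5]
width: 29.3
grip_force: 60.3
```

```bash
python3 -m crank '[[0,0,-0.0247,0,0,0,0],[0,0,-0.0247,0,0,0,0],[0,0,-0.0247,0,0,0,0],[0,0,-0.0247,0,0,0,0],[0,0,-0.0247,0,0,0,0],[0,0,-0.0247,0,0,0,0],[0.01365,-0.02494,0,0,0,0,0],[0.01365,-0.02494,0,0,0,0,0],[0.01365,-0.02494,0,0,0,0,0],[0.01365,-0.02494,0,0,0,0,0]]' && python3 -m crank '[[0.01365,-0.02494,0,0,0,0,0],[0.01365,-0.02494,0,0,0,0,0],[0.01365,-0.02494,0,0,0,0,0],[0.01365,-0.02494,0,0,0,0,0],[0.01365,-0.02494,0,0,0,0,0],[0.01365,-0.02494,0,0,0,0,0],[0.01365,-0.02494,0,0,0,0,0],[0.01365,-0.02494,0,0,0,0,0],[0.01365,-0.02494,0,0,0,0,0],[0.01365,-0.02494,0,0,0,0,0]]' && python3 -m crank '[[0,0,0,0,0,0.0932,0],[0,0,0,0,0,0.0932,0],[0,0,0,0,0,0.0932,0],[0,0,0,0,0,0.0932,0],[0,0,0,0,0,0.0932,0],[0,0,0,0,0,0,0],[0,0,0,0,0,0,0]]'
python3 - <<'E'
from h import *
s=robot.read_state(); w=robot.camera("wrist")[:,:,::-1];b=robot.camera("scene")[:,:,::-1];print(s['position'],s['tcp_rot'],s['joint_positions'])
cv2.imwrite("pics/w3.png",np.hstack([cv2.resize(w[:330],(440,259)),cv2.resize(b[140:340,180:380],(259,259))]))
E
```

```text
clock: 5.67
position: [512.7, 195.4, 169.4]
tcp_rot: [180.0, -0.0, -144.2]
wrist_force: [-0.4, -0.2, -2.4]
width: 29.5
grip_force: 59.8
clock: 6.5
position: [547.7, -86.8, 169.3]
tcp_rot: [180.0, -0.0, -144.3]
wrist_force: [-0.6, -0.7, -1.4]
width: 29.2
grip_force: 59.8
clock: 7.08
position: [547.8, -85.3, 169.2]
tcp_rot: [180.0, -0.0, -170.8]
wrist_force: [0.6, -0.1, -3.0]
width: 29.2
grip_force: 59.8
[547.77020275 -85.29152535 169.17904154] [ 1.79994968e+02 -3.03458015e-02 -1.70775384e+02] [-11.10543293  20.47958166  16.82842752 110.2407571   -7.55463932
  50.36445444 108.77773137]
```

View pics/w3.png

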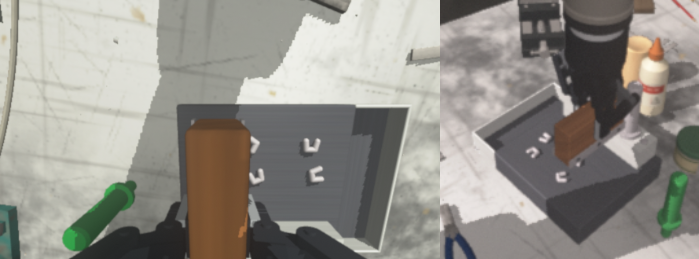

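The scraper is held parallel to the plate at the right of the chips, which are at (253,146), (258,177), (312,146) and (316,175). The path looks clear, so I'll descend.

```bash
python3 -m crank '[[0,0,0.02,0,0,0,0],[0,0,0.02,0,0,0,0],[0,0,0.02,0,0,0,0],[0,0,0.02,0,0,0,0],[0,0,0.015,0,0,0,0],[0,0,0.003,0,0,0,0],[0,0,0,0,0,0,0],[0,0,0,0,0,0,0]]' && python3 -m crank '[[0,0,0.0015,0,0,0,0],[0,0,0,0,0,0,0],[0,0,0,0,0,0,0]]' 
python3 - <<'E'
from h import *
w=robot.camera("wrist")[:,:,::-1]
b=robot.camera("side")[:,:,::-1]
cv2.imwrite("pics/w4.png",np.hstack([cv2.resize(w[:330],(440,259)),cv2.resize(b[190:310,200:340],(302,259))]))
E
```

```text
clock: 7.85
position: [548.6, -85.6, 71.9]
tcp_rot: [-180.0, 0.0, -170.9]
wrist_force: [0.5, 0.4, -1.8]
width: 29.7
grip_force: 59.9
clock: 8.1
position: [548.7, -85.5, 70.6]
tcp_rot: [-180.0, 0.1, -170.9]
wrist_force: [-0.3, -0.2, -2.2]
width: 29.4
grip_force: 59.9
```

View pics/w4.png

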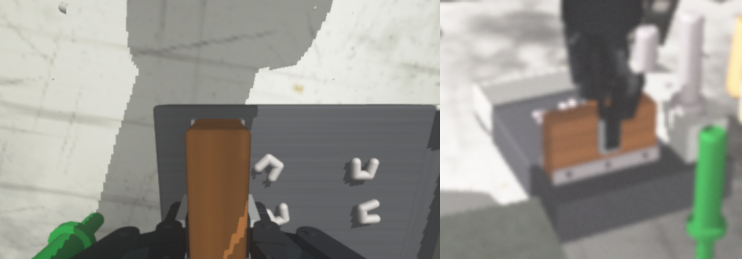

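The scraper stands just above the plate with all four chips to its left ((270,165), (280,213), (365,168), (369,211)). I'll lower it to light contact.

```bash
python3 -m crank '[[0,0,0.0015,0,0,0,0],[0,0,0,0,0,0,0],[0,0,0,0,0,0,0]]' && python3 -m crank '[[0,0,0.001,0,0,0,0],[0,0,0,0,0,0,0],[0,0,0,0,0,0,0]]'&& python3 -m crank '[[0,0,0.001,0,0,0,0],[0,0,0,0,0,0,0],[0,0,0,0,0,0,0]]'
```

```text
clock: 8.45
position: [548.1, -85.4, 68.3]
tcp_rot: [180.0, -0.0, -170.9]
wrist_force: [0.5, -0.1, -2.7]
width: 29.6
grip_force: 59.9
clock: 8.7
position: [548.2, -85.5, 67.5]
tcp_rot: [180.0, 0.0, -170.9]
wrist_force: [-0.5, -0.3, 0.3]
width: 29.4
grip_force: 60.3
clock: 8.95
position: [548.2, -85.5, 67.4]
tcp_rot: [180.0, 0.0, -170.9]
wrist_force: [-4.5, 0.8, 10.9]
width: 29.6
grip_force: 61.5
```

```bash
python3 -m crank '[[0,0.004,-0.0005,0,0,0,0],[0,0.007,0,0,0,0,0],[0,0.007,0,0,0,0,0],[0,0.007,0,0,0,0,0],[0,0.007,0,0,0,0,0],[0,0.007,0,0,0,0,0],[0,0.007,0,0,0,0,0],[0,0.007,0,0,0,0,0],[0,0.007,0,0,0,0,0],[0,0.007,0,0,0,0,0]]' && python3 -m crank '[[0,0.007,0,0,0,0,0],[0,0.007,0,0,0,0,0],[0,0.007,0,0,0,0,0],[0,0.007,0,0,0,0,0],[0,0.006,0,0,0,0,0],[0,0,0,0,0,0,0]]'
python3 - <<'E'
from h import *
w=robot.camera("wrist")[:,:,::-1]
b=robot.camera("scene")[:,:,::-1]
cv2.imwrite("pics/w5.png",np.hstack([cv2.resize(w[:330],(440,259)),cv2.resize(b[180:320,190:330],(259,259))]))
E
```

```text
clock: 9.78
position: [538.4, -19.3, 67.4]
tcp_rot: [-179.9, 0.1, -170.9]
wrist_force: [1.0, -4.2, 5.8]
width: 29.0
grip_force: 60.6
clock: 10.28
position: [532.9, 15.8, 67.4]
tcp_rot: [180.0, 0.1, -170.9]
wrist_force: [-1.2, -0.5, 7.0]
width: 29.6
grip_force: 61.0
```

View pics/w5.png

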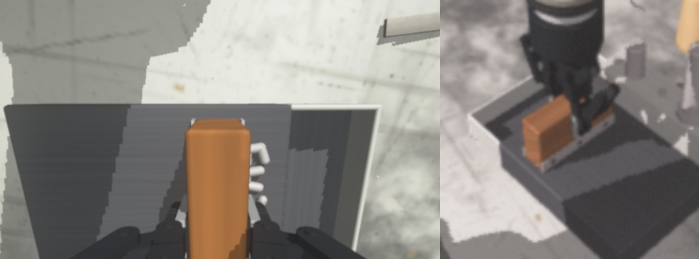

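The chips are gathered at the front of the face at (258,155)-(258,195), all ahead of the scraper. I'll continue over the edge, then back off and lift.

```bash
python3 -m crank '[[0,0.005,0,0,0,0,0],[0,0.005,0,0,0,0,0],[0,0.005,0,0,0,0,0],[0,0.005,0,0,0,0,0],[0,0.005,0,0,0,0,0],[0,0.005,0,0,0,0,0],[0,0.005,0,0,0,0,0],[0,0.005,0,0,0,0,0],[0,0.004,0,0,0,0,0],[0,0.003,0,0,0,0,0]]' && python3 -m crank '[[0,0,0,0,0,0,0],[0,0,0,0,0,0,0],[0,0,-0.01,0,0,0,0],[0,-0.01,-0.03,0,0,0,0],[0,-0.02,-0.04,0,0,0,0],[0,-0.02,-0.04,0,0,0,0],[0,-0.02,-0.04,0,0,0,0],[0,0,-0.04,0,0,0,0],[0,0,0,0,0,0,0],[0,0,0,0,0,0,0]]'
python3 - <<'E'
from h import *
import pickle
s=robot.read_state();i=robot.camera_info("wrist");w=robot.camera("wrist")[:,:,::-1];b=robot.camera("scene")[:,:,::-1];d=robot.camera("side")[:,:,::-1]
for n,v in zip(("w6","s6","d6"),(w,b,d)): cv2.imwrite(f"pics/{n}.png",v)
pickle.dump(i,open("w6.pkl","wb"))
print(s['position'])
a=np.radians(9);R=np.array([[np.cos(a),-np.sin(a)],[np.sin(a),np.cos(a)]]);o=np.array([564.9,-16.5])
# rectified top view, fixture x -88..52 (rows), y -108..145 (cols), 2 px/mm; plate and gutter heights
for n,I,im in(("w",i,w),("scene",robot.camera_info("scene"),b)):
  for z,ys in((47,(-106,86)),(18,(94,143))):
    X,Y=np.meshgrid(np.arange(-84,50,.5),np.arange(ys[0],ys[1],.5),indexing="ij")
    P=np.stack([X,Y],-1)@R.T+o; P=np.dstack([P,np.full(X.shape,z)])@I['R'].T+I['t']
    u=(I['fx']*P[...,0]/P[...,2]+I['cx']).astype('f4');v=(I['fy']*P[...,1]/P[...,2]+I['cy']).astype('f4')
    g=cv2.remap(im,u,v,cv2.INTER_LINEAR); cv2.imwrite(f"pics/rect_{n}_{z}.png",g)
    h=cv2.cvtColor(g,cv2.COLOR_BGR2HSV); m=((h[...,2]>120)&(h[...,1]<60)).astype('u1')
    N,l,st,c=cv2.connectedComponentsWithStats(m)
    print(n,z,[(c[j][1]/2-84,c[j][0]/2+ys[0],st[j,4]) for j in range(1,N) if st[j,4]>40],int(np.median(h[...,2])))
E
```

```text
clock: 11.22
position: [525.5, 60.9, 67.4]
tcp_rot: [-180.0, 0.1, -170.9]
wrist_force: [1.9, -3.7, 6.8]
width: 29.6
grip_force: 60.9
clock: 12.05
position: [536.0, -3.5, 260.9]
tcp_rot: [179.9, 0.2, -170.9]
wrist_force: [-0.5, 0.2, -3.3]
width: 29.5
grip_force: 60.2
[535.99854474  -3.49763783 260.87726369]
w 47 [(np.float64(-62.49369747899159), np.float64(-19.865546218487395), np.int32(238)), (np.float64(-62.469162995594715), np.float64(55.40088105726872), np.int32(227))] 105
w 18 [(np.float64(-59.91985815602837), np.float64(111.2709219858156), np.int32(705)), (np.float64(-20.89820359281437), np.float64(107.78566396618528), np.int32(2839))] 98
scene 47 [(np.float64(49.25656565656567), np.float64(14.117171717171715), np.int32(495))] 94
scene 18 [(np.float64(-79.79389574759945), np.float64(123.27297668038409), np.int32(1458)), (np.float64(-65.00367647058823), np.float64(113.03676470588235), np.int32(136)), (np.float64(-59.83892617449665), np.float64(122.53355704697987), np.int32(149)), (np.float64(-53.2575), np.float64(112.3225), np.int32(200)), (np.float64(-14.738446411012788), np.float64(116.46361848574239), np.int32(2034))] 94
```

```bash
python3 - <<'E'
import cv2,numpy as np
w=cv2.imread("pics/w6.png");b=cv2.imread("pics/s6.png")[190:330,200:370];d=cv2.imread("pics/d6.png")[200:300,210:330]
r=np.hstack([cv2.resize(b,(400,329),interpolation=2),cv2.resize(d,(395,329),interpolation=2)])
cv2.imwrite("pics/c6.png",np.vstack([cv2.resize(w[60:250],(795,270)),r]))
E
```

```text
(no output)
```

View pics/c6.png

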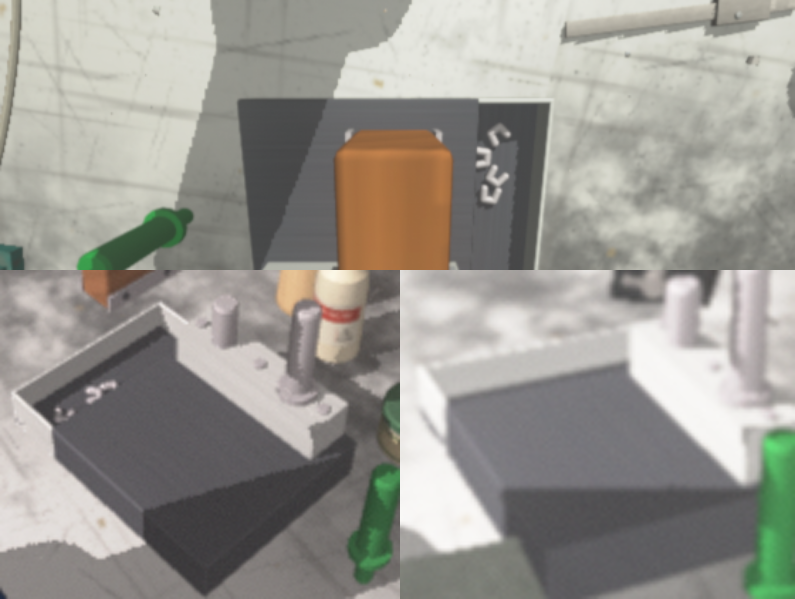

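The picture shows all four chips in the gutter ((497,135), (485,157), (496,178), (490,195)) and a clean plate. Plug and spindle are untouched. Now I'll stand the scraper back on the table.

```bash
python3 -m crank '[[-0.001,0.0256,0,0,0,0,0],[-0.001,0.0256,0,0,0,0,0],[-0.001,0.0256,0,0,0,0,0],[-0.001,0.0256,0,0,0,0,0],[-0.001,0.0256,0,0,0,0,0],[-0.001,0.0256,0,0,0,0,0],[-0.001,0.0256,0,0,0,0,0],[-0.001,0.0256,0,0,0,0,0],[-0.001,0.0256,0,0,0,0,0],[-0.001,0.0256,0,0,0,0,0]]' && python3 -m crank '[[-0.001,0.0256,0,0,0,0,0],[-0.001,0.0256,0,0,0,0,0],[0,0,0.028,0,0,0,0],[0,0,0.028,0,0,0,0],[0,0,0.028,0,0,0,0],[0,0,0.028,0,0,0,0],[0,0,0.028,0,0,0,0],[0,0,0.028,0,0,0,0],[0,0,0.028,0,0,0,0],[0,0,0.02,0,0,0,0]]' && python3 -m crank '[[0,0,0.008,0,0,0,0],[0,0,0,0,0,0,0],[0,0,0,0,0,0,0]]'
```

```text
clock: 13.03
position: [502.9, 251.2, 256.3]
tcp_rot: [-179.9, -0.2, -170.9]
wrist_force: [0.3, -0.6, -1.2]
width: 29.3
grip_force: 60.2
clock: 13.87
position: [495.6, 299.8, 38.2]
tcp_rot: [-179.8, -0.3, -170.9]
wrist_force: [-0.5, 0.4, -1.5]
width: 29.4
grip_force: 60.1
clock: 14.12
position: [498.1, 300.8, 34.1]
tcp_rot: [-180.0, -0.1, -170.9]
wrist_force: [-0.0, 0.5, -1.6]
width: 29.4
grip_force: 60.0
```

```bash
python3 -m crank '[[0,0,0.005,0,0,0,0],[0,0,0.004,0,0,0,0],[0,0,0.0015,0,0,0,0],[0,0,0,0,0,0,0],[0,0,0,0,0,0,0]]' && python3 -m crank '[[0,0,0.001,0,0,0,0],[0,0,0,0,0,0,0],[0,0,0,0,0,0,0]]'
```

```text
clock: 14.53
position: [498.8, 301.0, 24.5]
tcp_rot: [180.0, 0.0, -170.9]
wrist_force: [-0.2, 0.4, -2.1]
width: 29.7
grip_force: 60.0
clock: 14.78
position: [498.7, 300.9, 23.2]
tcp_rot: [180.0, 0.0, -170.9]
wrist_force: [-0.1, -0.2, -1.5]
width: 29.1
grip_force: 60.0
```

```bash
python3 -m crank '[[0,0,0.001,0,0,0,0],[0,0,0,0,0,0,0],[0,0,0,0,0,0,1],[0,0,0,0,0,0,1],[0,0,0,0,0,0,1],[0,0,0,0,0,0,1],[0,0,0,0,0,0,1],[0,0,0,0,0,0,1],[0,0,-0.01,0,0,0,1],[0,0,-0.02,0,0,0,1]]' && python3 -m crank '[[0,0,-0.03,0,0,0,1],[0,0,-0.035,0,0,0,1],[0,0,-0.035,0,0,0,1],[0,0,-0.035,0,0,0,1],[0,0,-0.035,0,0,0,1],[0,0,-0.035,0,0,0,1],[0,0,-0.035,0,0,0,1],[0,0,0,0,0,0,1],[-0.0055,-0.0237,0,0,0,0,1],[-0.0055,-0.0237,0,0,0,0,1]]'
python3 - <<'E'
from h import *
w=robot.camera("scene")[:,:,::-1];d=robot.camera("side")[:,:,::-1]
cv2.imwrite("pics/s7.png",w);cv2.imwrite("pics/d7.png",d)
c={}
for n,v,bx in(("scene",w,(150,160,230,240)),("side",d,(190,170,260,230))):
    m=cv2.inRange(cv2.cvtColor(v,cv2.COLOR_BGR2HSV),(4,100,60),(16,255,255))
    z=np.zeros_like(m);z[bx[1]:bx[3],bx[0]:bx[2]]=m[bx[1]:bx[3],bx[0]:bx[2]];M=cv2.moments(z,True)
    c[n]=(M['m10']/M['m00'],M['m01']/M['m00']);print(n,M['m00'],cv2.boundingRect(z))
print(tri(robot.camera_info("scene"),c["scene"],robot.camera_info("side"),c["side"]))
E
```

```text
clock: 15.62
position: [497.1, 299.9, 50.9]
tcp_rot: [-179.9, -0.2, -170.9]
wrist_force: [1.3, 0.8, 0.1]
width: 85.2
grip_force: 0.0
clock: 16.45
position: [516.6, 256.9, 293.5]
tcp_rot: [179.9, 0.1, -170.7]
wrist_force: [0.3, -0.5, -1.5]
width: 85.5
grip_force: 0.0
scene 888.0 (166, 174, 44, 39)
side 591.0 (205, 191, 36, 23)
(array([496.46662583, 307.47356116,  34.35671121]), [0.0, 0.0])
```

```bash
python3 -m crank '[[-0.0056,-0.0238,0,0,0,0,1],[-0.0056,-0.0238,0,0,0,0,1],[-0.0056,-0.0238,0,0,0,0,1],[-0.0056,-0.0238,0,0,0,0,1],[-0.0056,-0.0238,0,0,0,0,1],[-0.0056,-0.0238,0,0,0,0,1],[-0.0056,-0.0238,0,0,0,0,1],[-0.0056,-0.0238,0,0,0,0,1],[-0.0056,-0.0238,0,0,0,0,1],[-0.0056,-0.0238,0,0,0,0,1]]' && python3 -m crank '[[-0.0056,-0.0238,0,0,0,0,1],[-0.0056,-0.0238,0,0,0,0,1],[-0.0056,-0.0238,0,0,0,0,1],[-0.0056,-0.0238,0,0,0,0,1],[0,0,0,0,0,0,1],[0,0,0,0,0,0,1],[0,0,0,0,0,0,1]]'
python3 - <<'E'
from h import *
s=robot.read_state();i=robot.camera_info("wrist");w=robot.camera("wrist")[:,:,::-1];cv2.imwrite("pics/w8.png",w)
def pj(X):
    p=i['R']@np.array(X)+i['t'];return i['fx']*p[0]/p[2]+i['cx'],i['fy']*p[1]/p[2]+i['cy'],i['fx']/p[2]
u,v,k=pj((646.5,-59.5,185));print(u,v,k,"radius px",12*k,"collar",pj((646.5,-59.5,93)))
g=cv2.medianBlur(cv2.cvtColor(w,cv2.COLOR_BGR2GRAY),3)
x0,y0=int(u)-45,int(v)-45;c=g[y0:y0+90,x0:x0+90]
print(c[::6,::5])
h=cv2.HoughCircles(cv2.resize(c,None,fx=3,fy=3,interpolation=2),cv2.HOUGH_GRADIENT,1,20,param1=80,param2=15,minRadius=int(12*k*3*.85),maxRadius=int(12*k*3*1.15))
if h is not None:
    for a in h[0][:5]: 
        p=(a[0]/3+x0,a[1]/3+y0);print(p,a[2]/3,plane(i,p,185))
E
```

```text
clock: 17.38
position: [609.9, 29.0, 292.5]
tcp_rot: [180.0, 0.0, -170.9]
wrist_force: [0.1, 0.4, -0.2]
width: 85.3
grip_force: 0.0
clock: 17.97
position: [646.7, -59.8, 292.1]
tcp_rot: [179.9, -0.0, -170.9]
wrist_force: [-0.4, -0.8, 0.3]
width: 85.7
grip_force: 0.0
277.0095103272304 207.87516658023216 1.1504986185762773 radius px 13.805983422915329 collar (np.float64(276.9259714138786), np.float64(187.3486481922098), np.float64(0.8576721044227673))
[[127  76  76  76 102 102 102 102 103 103 104 104 105 105 105 105 104 104]
 [133  77  97 129 201 201 202 202 202 203 203 203 204 204 204 204 205 204]
 [137  76 113 151 159 220 221 208 197 198 200 222 222 222 222 222 221 221]
 [130  76 107 153 154 222 218 196 150 167 179 196 222 223 223 223 221 222]
 [121  77  95 135 142 218 191 118 151 171 171 187 215 219 219 220 197 200]
 [119  76  86 149 157 215 166 118 157 175 173 161 217 221 221 221 161 207]
 [118  95 106 188 215 215 147 154 205 225 216 166 217 217 217 217 217 217]
 [120 124 129 193 196 174 127 197 205 200 199 190 194 191 190 182 181 183]
 [125 126 121 129 125 117 114 202 199 198 197 180 115 122 109 103 101 108]
 [124 122 125 123 115 110 107 115 197 197 193 106 112 109 108 112 108 113]
 [ 90  94  87 123 107  96  99 100 100 101 100  98 103 106 105 112 114 109]
 [119  71  79  85  96  94  93  93  94  94  91  96  99 104 108 105 105 104]
 [109 109 114  78  88  94  95 101  96 101 100 103 101 102 114 107 103  97]
 [108 110  82  72  89 105 104 112 111 108 112 104 105 102 107 100 105 104]
 [108  99  80  79 113 105  97 100 106 112 120 115 110  93  96  97  91  95]]
(np.float32(276.16666), np.float32(206.83333)) 12.8 [645.6906721 -60.3710656 185.       ]
```

The spindle top is confirmed within 1 mm of the tool axis. I'll descend and grip.

```bash
python3 -m crank '[[0.001,-0.0005,0.025,0,0,0,1],[0,0,0.025,0,0,0,1],[0,0,0.025,0,0,0,1],[0,0,0.025,0,0,0,1],[0,0,0.025,0,0,0,1],[0,0,0.025,0,0,0,1],[0,0,0.02,0,0,0,1],[0,0,0,0,0,0,1],[0,0,0,0,0,0,0],[0,0,0,0,0,0,0]]' && python3 -m crank '[[0,0,0,0,0,0,0],[0,0,0,0,0,0,0],[0,0,0,0,0,0,0],[0,0,0,0,0,0,0],[0,0,0,0,0,0,0],[0,0,0,0,0,0,0]]'; python3 -c "
from rig import robot
print(robot.read_state()['joint_positions'].round(1))"
```

```text
clock: 18.85
position: [646.9, -60.7, 123.6]
tcp_rot: [180.0, 0.1, -170.9]
wrist_force: [0.6, -0.1, 0.3]
width: 63.9
grip_force: 0.0
clock: 19.35
position: [646.7, -61.2, 123.5]
tcp_rot: [180.0, 0.1, -170.9]
wrist_force: [-1.3, 1.1, 6.5]
width: 23.2
grip_force: 58.6
[-12.5  32.1  17.4  99.1 -11.9  50.4 109. ]
```

Gripped (23 mm). Before turning the spindle, I'll fit a simple kinematic model from the recorded poses to find out which tilt direction stays within the joint ranges.

```bash
cat > kin.py <<'E'
import numpy as np, itertools
from scipy.spatial.transform import Rotation as Ro
from scipy.optimize import least_squares
D=[([-76.496,27.33,1.283,89.118,-.659,63.558,-4.761],[227.5,635.5,231.3],160.3),
([-33.886,11.351,14.304,96.452,-2.924,72.576,82.084],[542.5,150.9,351.2],-168.9),
([-11.105,20.480,16.828,110.241,-7.555,50.364,108.778],[547.8,-85.3,169.2],-170.8),
([-12.5,32.1,17.4,99.1,-11.9,50.4,109.0],[646.7,-61.2,123.5],-170.9)]
def fk(q,p,sg):
    h,L1,L2,Lt,e1,e2,y7=p
    r=lambda a,v:Ro.from_euler(a,v,degrees=True)
    R=r('z',sg[0]*q[0])*r('y',q[1])*r('z',sg[1]*q[2]); X=np.array([0,0,h])+R.apply([e1,0,L1])
    R=R*r('y',q[3])*r('z',sg[2]*q[4]); X=X+R.apply([e2,0,L2])
    R=R*r('y',q[5])*r('z',sg[3]*q[6]+y7); return X+R.apply([0,0,Lt]),R
def fit():
    best=None
    for sg in itertools.product((1,-1),repeat=4):
      for y0 in(0,90,180,270):
        f=lambda p:np.concatenate([np.r_[fk(q,p,sg)[0]-X,300*(fk(q,p,sg)[1].inv()*Ro.from_euler('xyz',[180,0,y],degrees=True)).as_rotvec()] for q,X,y in D])
        s=least_squares(f,[300,400,350,250,0,0,y0])
        if best is None or s.cost<best[0]: best=(s.cost,sg,s.x)
    return best
E
python3 - <<'E'
from kin import *
c,sg,p=fit();print(c,sg,p.round(1))
lo=np.array([-169.35,-19.33,-80.79,13.8,-78.32,9.67,-169.56]);hi=np.array([169.35,120.38,83.38,139.57,258.32,109.79,169.56])
q0=np.array(D[3][0]);R0=Ro.from_euler('xyz',[180,0,-170.9],degrees=True)
# tilt about tool axes; track a smooth path
for name,ax in(("+x",[1,0,0]),("-x",[-1,0,0]),("+y",[0,1,0]),("-y",[0,-1,0])):
  for X in([500,50,350],[550,0,400],[550,150,400],[500,150,500],[600,50,550]):
    q=q0.copy();ok=True;w=[]
    for k in np.linspace(0,1,20):
        Rt=R0*Ro.from_rotvec(np.array(ax)*np.pi/2*k)
        Xt=np.array(D[3][1])*(max(0,1-4*k))+np.array(X)*min(1,4*k)
        f=lambda q:np.r_[(fk(q,p,sg)[0]-Xt)/5,50*(fk(q,p,sg)[1].inv()*Rt).as_rotvec(),.02*(q-qp)]
        qp=q;s=least_squares(f,np.clip(q,lo+2.1,hi-2.1),bounds=(lo+2,hi-2));q=s.x
    X1,R1=fk(q,p,sg);print(name,X,(X1-X).round(0),np.degrees((R1.inv()*Rt).magnitude()).round(1),q.round(0))
E
```

```text
4239.84708672345 (-1, -1, -1, -1) [11025.3   264.8   476.1 10890.6    44.5  -116.9    90. ]
+x [500, 50, 350] [ 1. -9. -2.] 85.9 [-100.   67.    3.   23.    0.   94.    3.]
+x [550, 0, 400] [ 2. -9. -3.] 85.7 [-100.   64.    3.   23.    0.   97.    3.]
+x [550, 150, 400] [ 2. -9. -3.] 86.5 [-101.   63.    3.   23.    0.   97.    3.]
+x [500, 150, 500] [ 2. -9. -4.] 86.7 [-101.   55.    3.   23.    0.  105.    3.]
+x [600, 50, 550] [ 2. -9. -5.] 86.2 [-102.   49.    4.   27.    0.  108.    3.]
-x [500, 50, 350] [-1.  9. -2.] 86.3 [ 88.  69. -41.  26.  35.  94. 168.]
-x [550, 0, 400] [-1.  9. -3.] 86.6 [ 89.  65. -41.  26.  34.  97. 168.]
-x [550, 150, 400] [-1.  9. -3.] 85.8 [ 89.  66. -41.  26.  33.  97. 168.]
-x [500, 150, 500] [-1.  9. -4.] 86.0 [ 90.  58. -42.  26.  32. 105. 168.]
-x [600, 50, 550] [-1.  9. -6.] 86.8 [ 90.  50. -35.  29.  24. 108. 168.]
+y [500, 50, 350] [-9. -1. -3.] 88.8 [-9. 64.  0. 23.  0. 94. 90.]
+y [550, 0, 400] [-9. -1. -3.] 89.1 [-9. 60.  0. 23.  0. 97. 90.]
+y [550, 150, 400] [-9. -1. -3.] 89.2 [-9. 60. -0. 23. -0. 97. 90.]
+y [500, 150, 500] [-9. -1. -5.] 89.2 [ -9.  52.  -0.  23.  -0. 105.  90.]
+y [600, 50, 550] [-9. -1. -6.] 89.8 [ -9.  45.   0.  27.   0. 108.  90.]
-y [500, 50, 350] [ 9.  1. -0.] 87.5 [ -4. -17.  81. 115.  15.  71. 168.]
-y [550, 0, 400] [9. 1. 0.] 87.2 [ -4. -17.  80. 109.  14.  77. 168.]
-y [550, 150, 400] [9. 1. 0.] 87.2 [ -4. -17.  80. 110.  14.  76. 168.]
-y [500, 150, 500] [9. 1. 1.] 87.4 [ -5. -17.  77.  98.  14.  88. 168.]
-y [600, 50, 550] [9. 1. 1.] 86.9 [ -5. -17.  76.  92.  13.  94. 168.]
```

```bash
cat > kin2.py <<'E'
from kin import D,Ro,least_squares,np,itertools
lo=np.array([-169.35,-19.33,-80.79,13.8,-78.32,9.67,-169.56]);hi=np.array([169.35,120.38,83.38,139.57,258.32,109.79,169.56])
r=lambda a,v:Ro.from_euler(a,v,degrees=True)
def fk(q,p,sg):
    h,L1,L2,Lt,e1,e2,e3,y7,bx=p
    R=r('z',sg[0]*q[0])*r('y',q[1])*r('z',sg[1]*q[2]); X=np.array([bx,0,h])+R.apply([e1,0,L1])
    R=R*r('y',q[3])*r('z',sg[2]*q[4]); X=X+R.apply([e2,0,L2])
    R=R*r('y',q[5]); X=X+R.apply([e3,0,Lt]); return X,R*r('z',sg[3]*q[6]+y7)
prior=np.array([300,380,340,300,0,0,0,90,0.]);w=np.array([.03,.01,.01,.03,.01,.01,.01,.0,.05])
def fit():
    out=[]
    for sg in itertools.product((1,-1),repeat=4):
      for y0 in(0,90,180,270):
        f=lambda p:np.concatenate([np.r_[fk(q,p,sg)[0]-X,300*(fk(q,p,sg)[1].inv()*Ro.from_euler('xyz',[180,0,y],degrees=True)).as_rotvec()] for q,X,y in D]+[w*(p-prior)])
        p0=prior.copy();p0[7]=y0;s=least_squares(f,p0); out.append((s.cost,sg,s.x,s.fun))
    return sorted(out,key=lambda o:o[0])
E
python3 - <<'E'
from kin2 import *
np.set_printoptions(suppress=True,precision=1,linewidth=140)
for o in fit()[:3]: print(o[0],o[1],o[2]); 
print(fit()[0][3][:24].reshape(4,6))
E
```

```text
3455.1858158639843 (-1, -1, -1, -1) [ 346.7  337.2  501.7  296.7  -77.4 -100.3  -49.2   90.    39.1]
3455.1858158640116 (-1, -1, -1, -1) [ 346.7  337.2  501.7  296.7  -77.4 -100.3  -49.2   90.    39.1]
3455.185815864046 (-1, -1, -1, -1) [ 346.7  337.2  501.7  296.7  -77.4 -100.3  -49.2   90.    39.1]
[[-30.  -26.7  20.2   0.   -0.    0.1]
 [  7.5  42.3 -10.5   0.   -0.1  -0.1]
 [ 27.   33.7 -20.4   0.   -0.2   0.3]
 [ -4.7  22.3  10.7  -0.2   1.1  -0.3]]
```

```bash
cat > kin3.py <<'E'
from kin2 import *
def fk(q,p,sg=(-1,)*4):
    h,L1,L2,Lt,e1,e2,e3,f1,f2,f3=p
    R=r('z',-q[0])*r('y',q[1])*r('z',-q[2]); X=np.array([0,0,h])+R.apply([e1,f1,L1])
    R=R*r('y',q[3])*r('z',-q[4]); X=X+R.apply([e2,f2,L2])
    R=R*r('y',q[5]); X=X+R.apply([e3,f3,Lt]); return X,R*r('z',-q[6]+90)
prior=np.array([340,380,380,300,0,0,0,0,0,0.]);w=np.array([.03,.01,.01,.03]+[.02]*6)
def fit():
    f=lambda p:np.concatenate([fk(q,p)[0]-X for q,X,y in D]+[w*(p-prior)])
    return least_squares(f,prior)
def ik(q,Xt,Rt,a=.02):
    p=P
    f=lambda z:np.r_[(fk(z,p)[0]-Xt)/5,50*(fk(z,p)[1].inv()*Rt).as_rotvec(),a*(z-q)]
    return least_squares(f,np.clip(q,lo+2.1,hi-2.1),bounds=(lo+2,hi-2)).x
s=fit();P=s.x
E
python3 - <<'E'
from kin3 import *
np.set_printoptions(suppress=True,precision=1,linewidth=140)
print(s.cost,P);print(s.fun[:12].reshape(4,3))
q0=np.array(D[3][0]);R0=Ro.from_euler('xyz',[180,0,-170.9],degrees=True);X0=np.array(D[3][1])
for name,ax in(("+x",[1,0,0]),("-x",[-1,0,0]),("+y",[0,1,0]),("-y",[0,-1,0])):
  for X in([550,0,400],[500,200,400],[550,150,500],[700,50,500]):
    q=q0
    for k in np.linspace(0,1,8): q=ik(q,X0+(np.array(X)-X0)*k,R0)
    for k in np.linspace(0,1,15): Rt=R0*Ro.from_rotvec(np.array(ax)*np.pi/2*k);q=ik(q,X,Rt)
    X1,R1=fk(q,P);print(name,X,(X1-X).round(0),np.degrees((R1.inv()*Rt).magnitude()).round(1),R1.apply([0,0,1]),q.round(0))
E
```

```text
19.992429619215056 [303.2 529.6 470.1 343.5  10.8 -14.1   4.5 -59.1  -0.4  -0.5]
[[-1.3  3.4 -2.2]
 [-1.9  0.1  1.1]
 [ 0.2 -0.5 -0.2]
 [-1.9 -2.   1.3]]
+x [550, 0, 400] [ 0. -0.  0.] 0.0 [ 0.2 -1.  -0. ] [-53.  34.  19. 107.  62. 100.  40.]
+x [500, 200, 400] [ 0. -0. -0.] 0.0 [ 0.2 -1.  -0. ] [-75.  45.  31.  93.  46. 108.  48.]
+x [550, 150, 500] [ 0. -0. -0.] 0.0 [ 0.2 -1.  -0. ] [-71.  38.  34.  90.  55. 108.  58.]
+x [700, 50, 500] [0. 0. 0.] 0.0 [ 0.2 -1.  -0. ] [-57.  45.  38.  80.  59.  95.  65.]
-x [550, 0, 400] [ 0.  0. -0.] 0.0 [-0.2  1.  -0. ] [ 33.  39. -13.  93. -63. 108. 133.]
-x [500, 200, 400] [-0. -0. -0.] 0.1 [-0.2  1.  -0. ] [ 11.  29.  -6. 111. -76.  98. 141.]
-x [550, 150, 500] [-0. -0. -0.] 0.0 [-0.2  1.  -0. ] [ 16.  27.  -7.  99. -76. 103. 126.]
-x [700, 50, 500] [ 0.  0. -0.] 0.0 [-0.2  1.  -0. ] [ 23.  43. -12.  69. -73. 108. 113.]
+y [550, 0, 400] [-56. -64. -22.] 32.8 [-0.7 -0.7 -0. ] [-50.  81.  81.  82.   6. 108. 168.]
+y [500, 200, 400] [-64.  39. -17.] 29.6 [-0.9  0.4  0. ] [ 27.  69. -79.  82. -21. 108.   7.]
+y [550, 150, 500] [-64.  58. -20.] 39.7 [-0.9  0.5  0.2] [ 31.  66. -79.  78. -35. 108.  -1.]
+y [700, 50, 500] [-76. -81. -33.] 49.9 [-0.5 -0.8  0. ] [-48.  78.  81.  64.  16. 108. 168.]
-y [550, 0, 400] [16. -5. 36.] 29.3 [ 0.9  0.2 -0.5] [ -2. -17.   3. 134. -75.  12. 168.]
-y [500, 200, 400] [31. 40. 28.] 16.2 [ 1.  -0.1 -0.2] [-149.  -17.   78.  138.  104.   85.  -40.]
-y [550, 150, 500] [22. 10. 22.] 7.8 [ 1.   0.1 -0.1] [ -4. -17. -27. 138. 132.  29. -57.]
-y [700, 50, 500] [-0. -0.  1.] 0.2 [ 1.   0.2 -0. ] [-100.  -17.   81.  132.  166.   43.  -63.]
```

The refined model fits to about 2 mm. A +90° tilt about tool x (tool pointing right, arm to the left) stays within range and clear of the drill press, so I'll lift the spindle and go there.

```bash
python3 -m crank '[[0,0,-0.008,0,0,0,0],[0,0,-0.012,0,0,0,0],[0,0,-0.02,0,0,0,0],[0,0,-0.02,0,0,0,0],[0,0,-0.025,0,0,0,0],[0,0,-0.03,0,0,0,0],[0,0,-0.03,0,0,0,0],[0,0,-0.03,0,0,0,0],[0,0,-0.03,0,0,0,0],[0,0,-0.03,0,0,0,0]]' && python3 -m crank '[[0,0,-0.03,0,0,0,0],[0,0,-0.03,0,0,0,0],[0,0,0,0,0,0,0],[0.012,0.0155,0,0,0,0,0],[0.012,0.0155,0,0,0,0,0],[0.012,0.0155,0,0,0,0,0],[0.012,0.0155,0,0,0,0,0],[0.012,0.0155,0,0,0,0,0],[0.012,0.0155,0,0,0,0,0],[0,0,0,0,0,0,0]]' && python3 -m crank '[[0,0,0,0.06,0,0,0],[0,0,0,0.06,0,0,0],[0,0,0,0.06,0,0,0],[0,0,0,0.06,0,0,0],[0,0,0,0.06,0,0,0],[0,0,0,0,0,0,0]]'; python3 -c "
from rig import robot
print(robot.read_state()['joint_positions'].round(1))"
```

```text
clock: 20.18
position: [644.9, -62.0, 359.2]
tcp_rot: [-180.0, -0.1, -171.0]
wrist_force: [1.2, -0.2, -3.8]
width: 22.9
grip_force: 59.3
clock: 21.02
position: [557.3, 21.9, 417.1]
tcp_rot: [179.9, -0.1, -170.7]
wrist_force: [0.3, 0.9, -2.9]
width: 23.2
grip_force: 59.5
clock: 21.52
position: [559.4, 21.5, 415.9]
tcp_rot: [-162.7, -0.2, -170.7]
wrist_force: [0.4, 1.6, -3.5]
width: 22.6
grip_force: 59.6
[-32.4   9.3  16.3  92.7  14.7  81.   80.3]
```

```bash
python3 -m crank '[[0,0,0,0.06,0,0,0],[0,0,0,0.06,0,0,0],[0,0,0,0.06,0,0,0],[0,0,0,0.06,0,0,0],[0,0,0,0.06,0,0,0],[0,0,0,0.06,0,0,0],[0,0,0,0.06,0,0,0],[0,0,0,0.06,0,0,0],[0,0,0,0.06,0,0,0],[0,0,0,0.06,0,0,0]]' && python3 -m crank '[[0,0,0,0.06,0,0,0],[0,0,0,0.06,0,0,0],[0,0,0,0.06,0,0,0],[0,0,0,0.06,0,0,0],[0,0,0,0.06,0,0,0],[0,0,0,0,0,0,0],[0,0,0,0,0,0,0]]'; python3 -c "
from rig import robot
print(robot.read_state()['joint_positions'].round(1))"
```

```text
clock: 22.35
position: [560.0, 18.1, 417.0]
tcp_rot: [-128.4, -0.0, -171.1]
wrist_force: [-0.3, -0.1, -3.7]
width: 23.4
grip_force: 59.8
clock: 22.93
position: [560.0, 18.6, 416.3]
tcp_rot: [-111.4, -0.1, -171.0]
wrist_force: [0.7, -0.1, -2.7]
width: 23.5
grip_force: 60.0
[-49.6  22.3  15.3 101.5  52.9  96.   51.3]
```

```bash
python3 -m crank '[[0,0,0,0.06,0,0,0],[0,0,0,0.06,0,0,0],[0,0,0,0.06,0,0,0],[0,0,0,0.06,0,0,0],[0,0,0,0.06,0,0,0],[0,0,0,0.06,0,0,0],[0,0,0,0.0135,0,0,0],[0,0,0,0,0,0,0],[0,0,0,0,0,0,0],[0,0,0,0,0,0,0]]' && python3 -m crank '[[0,0,0,0,0,0,0],[0,0,0,0,0,0,0],[0,0,0,0,0,0,0],[0,0,0,0,0,0,0]]'; python3 - <<'E'
from h import *
np.set_printoptions(suppress=True,precision=1)
s=robot.read_state();print(s['joint_positions'],s['tcp_rot'])
w=robot.camera("wrist")[:,:,::-1];b=robot.camera("scene")[:,:,::-1];d=robot.camera("side")[:,:,::-1]
for n,v in zip(("w9","s9","d9"),(w,b,d)): cv2.imwrite(f"pics/{n}.png",v)
o=cv2.imread("pics/s7.png")
# scene changes vs. before at the plug, chips, tin, glue, scraper (mean abs diff)
for n,(x,y,r) in dict(plug=(295,208,8),chips=(243,240,8),tin=(378,252,12),glue=(343,210,9),scraper=(188,192,14)).items():
    print(n,cv2.absdiff(b,o)[y-r:y+r,x-r:x+r].mean().round(1))
# spindle tilt: project the expected level axis, find bright silhouette pixels between tip and collar in both views
p=s['position'];R=Ro.from_euler('xyz',s['tcp_rot'],degrees=True)
for n in("scene","side"):
    i=robot.camera_info(n)
    for t in(-64,64-0): 
        X=R.apply([0,0,t])+p;c=i['R']@X+i['t'];print(n,t,X,i['fx']*c[0]/c[2]+i['cx'],i['fy']*c[1]/c[2]+i['cy'])
E
```

```text
clock: 23.77
position: [560.4, 18.5, 417.9]
tcp_rot: [-90.0, 0.1, -171.0]
wrist_force: [0.2, -0.2, -3.3]
width: 23.0
grip_force: 60.1
clock: 24.1
position: [560.2, 18.9, 417.3]
tcp_rot: [-89.9, 0.0, -170.9]
wrist_force: [-0.5, -0.2, -3.7]
width: 23.6
grip_force: 60.1
[-53.1  31.9  18.1 105.5  62.9 103.3  43.1] [ -89.9    0.  -170.9]
plug 16.6
chips 1.3
tin 22.4
glue 20.3
scraper 1.3
scene -64 [550.2  82.1 417.2] 242.51285329874423 72.69172467232139
scene 64 [570.3 -44.3 417.4] 298.8788319700462 99.52821023368176
side -64 [550.2  82.1 417.2] 254.6549048574179 71.81814988142148
side 64 [570.3 -44.3 417.4] 281.11468844084783 77.59482539531007
```

```bash
python3 - <<'E'
from h import *
for a,b in(("scene0","s9"),("side0","d9")):
    A=cv2.imread(f"pics/{a}.png",0);B=cv2.imread(f"pics/{b}.png",0)
    pts=dict(plug=(295,212,10),tin=(378,252,18),glue=(343,205,14)) if a[1]=="c" else dict(plug=(296,215,10),tin=(365,266,16),glue=(350,225,16))
    for n,(x,y,r) in pts.items():
        m=cv2.matchTemplate(B[y-r-12:y+r+12,x-r-12:x+r+12],A[y-r:y+r,x-r:x+r],cv2.TM_CCOEFF_NORMED);_,v,_,l=cv2.minMaxLoc(m);print(b,n,round(v,2),(l[0]-12,l[1]-12))
# spindle axis in the side/scene view: bright low-saturation pixels near the expected free end
for n,c,f in(("scene",(298.9,99.5),"s9"),("side",(281,77.6),"d9")):
    im=cv2.imread(f"pics/{f}.png");e=cv2.imread(f"pics/{'scene0' if n=='scene' else 'side0'}.png")
    x,y=map(int,c);m=(cv2.absdiff(im,e).max(2)>35)&(im.min(2)>85);z=np.zeros(m.shape,'u1');z[y-30:y+30,x-30:x+35]=m[y-30:y+30,x-30:x+35]
    N,l,st,ce=cv2.connectedComponentsWithStats(z);j=1+st[1:,4].argmax();q=np.argwhere(l==j)[:,::-1].astype('f4');v=cv2.fitLine(q,2,0,.01,.01).ravel();print(n,st[j],ce[j],np.degrees(np.arctan2(v[1],v[0])))
print("expected",np.degrees(np.arctan2(26.84,56.37)),np.degrees(np.arctan2(5.78,26.46)))
E
```

```text
s9 plug 0.83 (2, 0)
s9 tin 0.91 (0, 0)
s9 glue 0.57 (5, -2)
d9 plug 0.8 (0, 0)
d9 tin 0.97 (0, 0)
d9 glue 0.86 (1, 0)
scene [268  77  40  30 713] [284.90322581  92.1486676 ] 28.704725
side [251  64  36  24 539] [269.60482375  75.05009276] 19.983625
expected 25.460977744843426 12.322295982031282
```

```bash
python3 - <<'E'
from h import *
np.set_printoptions(suppress=True,precision=1)
s=robot.read_state();p=s['position'];R=Ro.from_euler('xyz',s['tcp_rot'],degrees=True)
out={}
for n,f,e,x0,y0 in(("scene","s9","scene0",298,99),("side","d9","side0",281,77)):
    i=robot.camera_info(n);im=cv2.imread(f"pics/{f}.png");e=cv2.imread(f"pics/{e}.png")
    g=cv2.absdiff(im,e).max(2);print(n);print(g[y0-20:y0+24:2,x0-32:x0+22:2])
    for t in(34,76.5):
        X=R.apply([0,0,t])+p;c=i['R']@X+i['t'];print(t,np.array([i['fx']*c[0]/c[2]+i['cx'],i['fy']*c[1]/c[2]+i['cy']]))
E
```

```text
scene
[[150 147 139 123  92  38   9   3  11  24  23   9   4   2   2   2   3   4
    1   1   4   2   6   2   3   2   2]
 [168 165 162 149 138 123  95  68 130 121  96  75  21   8   2   4   1   4
    5   4   2   7   4   1   2   3   1]
 [170 169 167 167 159 147 147 160 146  96  53  44  52  37   1   1   2   2
    3   6   2   5   4   4   3   1   1]
 [165 165 166 171 164 164 167 165  97  50  48  47  46  48   4   6   8   3
    2   2   1   2   4   4   1   3   1]
 [146 156 163 167 168 168 172 140  49  50  54  53  51  48  20   5   4   1
    3   4   5   1   5   5   1   1   2]
 [120 134 148 156 159 165 165  66  51  58 109 133  84  57  41   2   4   2
    1   3   5   5   1   2   2   2   3]
 [ 77 104 118 135 150 160 138  55  54  76 163 160 147 132  86  24   7   2
    2   4   4   3   3   3   1   3   2]
 [ 22  52  76 102 134 147  83  48  50  96 171 174 166 161 145 127  76  23
    9   5   1   7   3   4   5   2   2]
 [ 47  36  15  38 106 135  61  49  54  89 152 163 168 172 168 163 146 123
   75  25   5   7   4   0   0   3   1]
 [  5   4   6   4  69 114  59  50  46  52 109 132 155 165 169 172 169 159
  1
[... 3256 characters left out ...]
 44  42  43  37  16   2   4   2   2   5   4   2   2   2   1
    2   4   3   3   3   0   2   2   2]
 [ 14  35  38  39  41  43  38  17   1   3   2   2   3   4   0   2   1   4
    2   4   2   1   2   2   2   2   1]
 [ 40  48  40  40  42  47  46  17   1   4   1   2   2   4   1   3   2   3
    1   2   2   2   2   2   2   2   1]
 [ 47  44  42  41  35  48  43   9   1   3   3   1   2   3   1   3   1   2
    2   2   2   1   1   1   2   2   3]
 [ 48  49  44  42  45  38  12   2   4   2   1   1   1   3   1   4   1   3
    1   2   2   0   1   1   3   2   1]
 [ 48  43  37  46  42  14   1   3   2   2   1   0   3   3   1   2   1   2
    1   2   2   5   5   2   1   1   2]]
34 [274.2  76.2]
76.5 [284.1  78.3]
```

The tip sits at (304,101) in the scene view (expected (305,103)) and (284,79) in the side view (expected (284,78)), so the spindle is level. I'm handing the job in.

```bash
python3 -c "
from rig import robot
print(robot.sign_off())"
```

```text
the job is handed in; nothing more can be done
None
```

I handed the job in at about 24 s: all four chips are in the gutter, the scraper stands on the table and is released, and the spindle is held level and still about 42 cm up; the camera checks showed the plug, tin and glue bottle undisturbed, except that the scene view of the glue matched poorly.

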